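# Snap a forming stake into the bench holder

## Robot

A 6-joint arm with a two-finger parallel gripper is mounted at the origin on the work surface. World frame = base frame: x ahead of the robot, y to its left, z up, the work surface at z = 0. Lengths are in mm, angles in rad, forces in N, time in s.
With the tool pointing down it reaches from about 300 to 775 mm from the base axis. Payload 14.6 kg.
Tool frame: the origin (TCP) lies between the finger pads; the fingertips stand 19 mm ahead of it and the grasp point (between the pads) is the TCP; x points along the fingers, y is the direction in which the jaws open and shut, and the axes are right-handed (so a half turn about x gives the same grasp; the last joint's range is limited). The gripper opens to 94 mm and grips with 3 to 60 N. Pads are 16 mm wide; open, the fingers measure 119 mm over their backs; the gripper's body (75 mm by 177 mm) begins 78 mm behind the grasp point.
Start: joints at [-1.223, 0.3, 1.521, -0, 1.321, -0.067], TCP at [221.646, -503.351, 224.446] pointing down, gripper open.
Joint ranges: [-3.03, 3.03], [-0.79, 2.21], [0.23, 2.52], [-1.04, 4.18], [0, 3.07], [-2.55, 2.55]. Speed limits (rad/s): [2.22, 2.22, 2.57, 3.14, 3.14, 3.14].

## Interface

Orientations are given as [roll, pitch, yaw] about the fixed x, y, z axes, in that order (R = Rz(yaw) Ry(pitch) Rx(roll)).
In Python, from cell import manip gives the robot as it stands.
- The arm moves only by the tool jog_arm, never from a script. Its argument "series" is one flat list of numbers, 7 for each row, row after row: the turn, a rotation vector about the world's x, y, z in rad, then the shift along the world's x, y, z in m, then the opening, from -1 (shut) to 1 (fully open). A call has 1 to 20 rows; each row is the pose to reach, as a shift and turn from the pose commanded when the call began; what a row does not reach only later rows make up. A row lasts 1/8 s, in which the tool goes at most 62.5 mm and 10.7 degrees, less where a joint would pass 70% of its speed; a pose out of reach is approached as far as the arm can. A call with a gripper value outside its range is refused whole. The fingers move at their own pace and stop on an object; "squeeze" is the grip in N (left out, the last holds). Time passes only in rows, so rows that repeat a pose let the fingers close. It gives the time, the measured TCP pose, the force and the opening at its end, in the units of the state.
- manip.read_state(): the state, without advancing time (a new reading comes with each control period).
- manip.camera(name): name is "side" or "top"; returns a dict with "color" (384x512x3 uint8, blue, green, red), "range_z" (384x512 float32, mm along the optical axis (not along the pixel's ray), 0 where there is no reading), "fx", "fy", "cx", "cy" (pixels), "pose" (4x4, takes a point from camera to world coordinates). Camera axes: x right, y down, z forward; pixel columns grow to the right and rows downward; lengths in mm; the calibration is good to about 2 mm. A picture is of the moment at which its call begins.
- manip.sign_off(): hands the job in, once; it reports no verdict.
The state is a dict: "clock": time; "joints": joint angles; "qd": joint speeds; "effort": joint torques, N m; "eef_pos": TCP position; "eef_rot": TCP orientation; "wrist_force": force on the tool from outside, world axes, zero at the start; "moment": the same for the moment, N m; "finger_gap": finger opening in mm.
Only numpy, scipy, OpenCV 4.12 (cv2) and the standard library are available. Lean on these libraries where they do the work, as an engineer would, in place of code of your own. Each camera call takes 0.05 s, during which the arm holds its last target.

## Task

Fit the blade stake (the steel stake with the straight, slim upright and rounded top edge, not the ball-headed one) into the grey holder on the bench: stand it on the holder's open front end, slide it fully home between the rails so that it pushes the spring catch aside and the catch snaps shut behind its foot, then let go.

Things in the scene. Friction and masses are not known exactly. Their poses are not given: they have to be found in the camera images.
- blade_stake: Stake to fit, bare steel, about 0.6 kg, standing on the bench. Square foot 50 x 50 mm, 16 mm thick (fits the holder any of four ways round); from its middle rises an upright 20 mm thick (along x), 30 mm wide (along y), with a half-round top edge; total height 86 mm. Origin: centre of the foot's underside, z up. Grip the upright's top 35 mm. Beside it: a bystander with a ball on top.
- holder: Fixed grey steel holder. Origin on the bench; +x is the slide-in direction (roughly away from robot), y left, z up. In mm: base plate x -140 to 90, y +-62, top z 10; the foot slides on it. Open front end x -140 to -78: a foot centred at x -110, y 0 stands free there. Flared mouth, 100 wide at x -78, narrows to a track 66 wide from x -38 to the end stop at x 75. Walls 31 high.
- holder_seat (a point): Where the stake's origin is when fully home: holder x 50, y 0, z 10 mm (play: x 38 to 50, y -8 to 12), axes as the holder's. From holder x 28 mm on, two lips overhang the track, leaving a 48 mm slot for the upright: underside 31 mm, top up to 42 mm above the bench. So the foot can only slide in from the front, at most 4 mm above the plate, and fingers must stay over 45 mm above the bench.
- catch (a joint): Spring catch: steel leaf 60 mm long, pivoted on the left (+y) side at holder x -40 mm, slanting into the track; its tip at x 13 mm stands 22 mm inside the rail. Radians: 0 closed (rest), 0.1 to 0.4 while a foot slides past; springs back to 0 once the foot is wholly past the tip and then blocks the way back. Pushing past takes 5 to 10 N.
There are look-alikes about, which are no part of the job. Leave any purple look-alike of the blade_stake alone.

How it is judged (in metres and radians):
On the way:
1. the blade stake's foot, sliding in along the track, pushes the catch aside (value of joint catch above 0.06 rad and x of blade_stake in the frame of holder above -0.02 m), for 0.04 s.
At the end, for the whole second after the job is handed in: The blade stake is fully home in the holder: its origin within the holder's x 34 to 56 mm, y +-15 mm, z 5 to 15 mm, upright within 10 degrees, at rest, and the catch closed behind it (below 0.05 rad) (x of blade_stake in the frame of holder between 0.034 and 0.056 m and y of blade_stake in the frame of holder between -0.015 and 0.015 m and z of blade_stake in the frame of holder between 0.005 and 0.015 m and angle between blade_stake's own z axis and vertical below 0.17 rad and value of joint catch below 0.05 rad and linear speed of blade_stake below 0.02 m/s); the robot touches nothing.
It also fails if it takes over 38 s, if anything falls off the work surface, if the arm or the gripper's body presses on something with over 40 N, if the wrist force passes 120 N, or if a joint passes its speed limit or range.

## Working session

There is one attempt and no reset: what is moved stays moved. The work goes in short steps, Python scripts to look and compute and a tool call to move; the robot and the scene stay as the last step left them, time stands still between calls to the robot, and variables do not carry over. Pictures are saved under pics/ and viewed, and the job is handed in when it is done.

Besides the shell and the picture viewer there is one more tool, called after "Call:" as name(argument=value, ...) on one line, values as JSON. jog_arm: Moves the arm, as the interface text tells. Its arguments: {"type":"object","properties":{"series":{"type":"array","items":{"type":"number"}},"squeeze":{"type":"number"}},"required":["series"]}

```bash
mkdir -p pics; ls
python3 - <<'E'
from cell import manip
import cv2,numpy as np,pickle
print(manip.read_state())
d={}
for n in("side","top"):
    c=manip.camera(n); d[n]=c
    cv2.imwrite(f"pics/{n}0.png",c["color"]); print(n,c["fx"],c["fy"],c["cx"],c["cy"],c["pose"].round(3))
pickle.dump(d,open("v0.pkl","wb"))
E
```

```text
pics
{'clock': 0.0, 'joints': array([-1.22261201e+00,  3.00469060e-01,  1.52162546e+00,  5.70038739e-06,
        1.32067680e+00, -6.65999677e-02]), 'qd': array([-0.00014107,  0.00187891,  0.00135781, -0.00123062,  0.00236314,
        0.00046048]), 'effort': array([-3.89761717e-04, -5.31810451e+01, -3.52739954e+01,  7.07970886e-02,
        2.44578416e-02, -1.01313901e-04]), 'eef_pos': array([ 221.55794076, -503.12397281,  223.86865958]), 'eef_rot': array([-1.64208068,  1.56961765,  1.91429484]), 'wrist_force': array([-0.09784127,  0.5710062 , -0.51201149]), 'moment': array([ 0.03981858, -0.02537457, -0.00154779]), 'finger_gap': 94.13231289083495}
side 465.2331957074888 465.2331957074888 259.10385452681277 192.275510602506 [[-8.24000e-01 -4.28000e-01  3.71000e-01  1.99850e+02]
 [-5.66000e-01  6.03000e-01 -5.62000e-01  5.41409e+02]
 [ 1.70000e-02 -6.73000e-01 -7.39000e-01  7.26288e+02]
 [ 0.00000e+00  0.00000e+00  0.00000e+00  1.00000e+00]]
top 440.2722189309777 440.2722189309777 264.2451831214235 189.65984460107012 [[ 2.200000e-02 -9.720000e-01  2.330000e-01  3.006410e+02]
 [-1.000000e+00 -2.100000e-02  8.000000e-03  2.388700e+01]
 [-3.000000e-03 -2.330000e-01 -9.720000e-01  1.060187e+03]
 [ 0.000000e+00  0.000000e+00  0.000000e+00  1.000000e+00]]
```

View pics/side0.png

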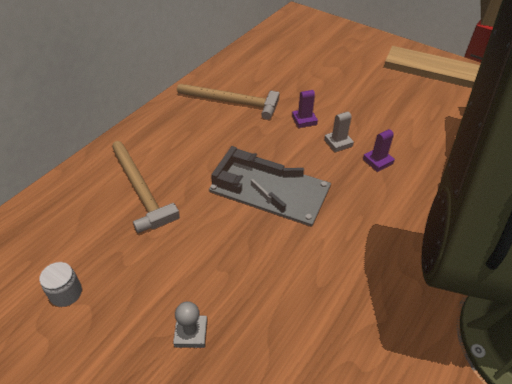

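View pics/top0.png

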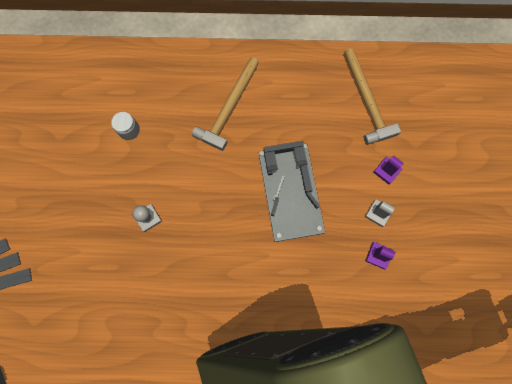

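Top view: the steel blade stake is at (380,212), with purple look-alikes at (389,168) and (380,255), and the ball-headed stake at (147,217). The holder spans (260–323, 141–240) with its open end towards the robot (bottom), and the catch is on the left at (278,197). Side view: the blade stake is at (340,130) and the purples are at (306,108) and (380,150). I choose the bare-steel one and will check it in a crop.

```bash
cat > h.py <<'E'
import numpy as np,cv2
def pts(c):
    v,u=np.mgrid[0:384,0:512]; z=c["range_z"]
    P=np.stack([(u-c["cx"])/c["fx"]*z,(v-c["cy"])/c["fy"]*z,z],-1)
    return P@c["pose"][:3,:3].T+c["pose"][:3,3]
def ray(c,uv,h):
    uv=np.atleast_2d(uv).astype(float)
    d=np.c_[(uv[:,0]-c["cx"])/c["fx"],(uv[:,1]-c["cy"])/c["fy"],np.ones(len(uv))]@c["pose"][:3,:3].T
    o=c["pose"][:3,3]; return o+d*((h-o[2])/d[:,2])[:,None]
def big(c,u0,u1,v0,v1,k): return cv2.resize(c["color"][v0:v1,u0:u1],None,fx=k,fy=k,interpolation=cv2.INTER_CUBIC)
E
python3 - <<'E'
from h import *
import pickle
d=pickle.load(open("v0.pkl","rb")); t=d["top"]; s=d["side"]
a=big(t,340,420,150,280,4);b=big(s,280,410,80,180,3);H=big(t,240,340,130,250,5)
im=np.zeros((520,320+390,3),np.uint8); im[:,:320]=a; im[:300,320:]=b
cv2.imwrite("pics/crop.png",im); cv2.imwrite("pics/hold.png",H)
cv2.imwrite("pics/hold_s.png",big(s,200,340,140,230,5))
for n,c,(u0,u1,v0,v1) in(("top",t,(362,398,196,230)),("side",s,(320,358,106,154))):
    P=pts(c)[v0:v1,u0:u1]; g=c["color"][v0:v1,u0:u1].astype(int)
    m=(g.max(-1)-g.min(-1)<30)
    z=P[...,2]
    print(n,m.sum(),np.percentile(z[m],[1,10,30,50,70,90,99]).round(1))
    for lo,hi in((8,22),(60,95),(78,95)):
        k=m&(z>lo)&(z<hi); 
        if k.sum()>5:
            Q=P[k]; r=cv2.minAreaRect(Q[:,:2].astype(np.float32)); print(lo,hi,k.sum(),Q.mean(0).round(1),Q.min(0).round(1),Q.max(0).round(1),r)
    vv,uu=np.nonzero(m); cn=cv2.minAreaRect(np.c_[uu+u0,vv+v0].astype(np.float32)); print(cn)
E
```

```text
top 468 [ 3.7 12.9 15.6 18.8 60.6 84.5 87.4]
8 22 232 [ 495.7 -238.2   15.3] [ 470.4 -269.5    8. ] [ 531.4 -214.    21.7] ((501.4051818847656, -246.0049591064453), (49.367950439453125, 49.14557647705078), 59.800148010253906)
60 95 141 [ 499.1 -244.3   79.9] [ 486.3 -259.8   60.1] [ 516.1 -229.5   88.3] ((500.3876647949219, -246.13516235351562), (30.126699447631836, 18.824663162231445), 57.911441802978516)
78 95 101 [ 500.4 -245.5   83.9] [ 487.8 -259.8   78.4] [ 515.1 -229.5   88.3] ((501.3217468261719, -246.06126403808594), (28.804306030273438, 17.523923873901367), 59.69706726074219)
((379.34613037109375, 211.76922607421875), (21.209938049316406, 22.822391510009766), 29.744882583618164)
side 668 [ 3.4 10.4 15.8 30.7 57.1 81.1 87.2]
8 22 239 [ 497.4 -235.3   15. ] [ 470.3 -264.2    8.2] [ 533.3 -213.6   21.5] ((501.3528137207031, -245.20309448242188), (49.68363952636719, 49.78433609008789), 59.52892303466797)
60 95 180 [ 499.6 -240.4   75.7] [ 486.8 -260.4   60.1] [ 517.8 -227.    87.5] ((501.41632080078125, -245.13768005371094), (29.42147445678711, 22.5355167388916), 57.44035339355469)
78 95 84 [ 499.5 -242.9   83. ] [ 486.8 -260.4   78. ] [ 515.1 -227.    87.5] ((500.0556335449219, -244.30230712890625), (29.229713439941406, 18.610258102416992), 58.89252471923828)
((337.82354736328125, 131.70587158203125), (38.04146957397461, 26.84377670288086), 85.60128784179688)
```

Run:
```python
from h import *
import pickle
t=pickle.load(open("v0.pkl","rb"))["top"]
g=t["color"].astype(int); m=((g.max(-1)-g.min(-1))<25).astype(np.uint8); mm=np.zeros_like(m); mm[130:250,245:335]=m[130:250,245:335]
P=pts(t); k=(mm>0); z=P[...,2]
print(np.percentile(z[k],[1,10,30,50,80,95,99]).round(1))
cs,_=cv2.findContours(mm,cv2.RETR_EXTERNAL,2); c=max(cs,key=cv2.contourArea)
print(cv2.boxPoints(cv2.minAreaRect(c)), cv2.approxPolyDP(c,5,True)[:,0].tolist())
# plate-level points from range
kp=k&(z>4)&(z<16); print(z[kp].mean(),P[kp].mean(0)); r=cv2.minAreaRect(P[kp][:,:2].astype(np.float32)); print("plate",r,cv2.boxPoints(r))
kw=k&(z>24)&(z<50); r=cv2.minAreaRect(P[kw][:,:2].astype(np.float32)); print("walls",r,cv2.boxPoints(r))
```

```text
[ 5.1  7.6  9.4 10.7 28.3 39.8 43.9]
[[257.064   148.35199]
 [307.31198 139.216  ]
 [324.33597 232.84802]
 [274.08798 241.98401]] [[301, 141], [259, 152], [274, 241], [324, 232]]
9.933859778740098 [532.35576699 -33.30449656   9.93385978]
plate ((549.7262573242188, -32.747772216796875), (227.7936553955078, 122.52237701416016), 11.02754020690918) [[ 426.21442     5.595974]
 [ 449.65057  -114.66407 ]
 [ 673.2381    -71.09152 ]
 [ 649.80194    49.168526]]
walls ((580.0379028320312, -26.929969787597656), (166.4263153076172, 114.95378112792969), 10.845897674560547) [[487.49588   13.862138]
 [509.1265   -99.03821 ]
 [672.57996  -67.72208 ]
 [650.94934   45.17827 ]]
```

View pics/crop.png

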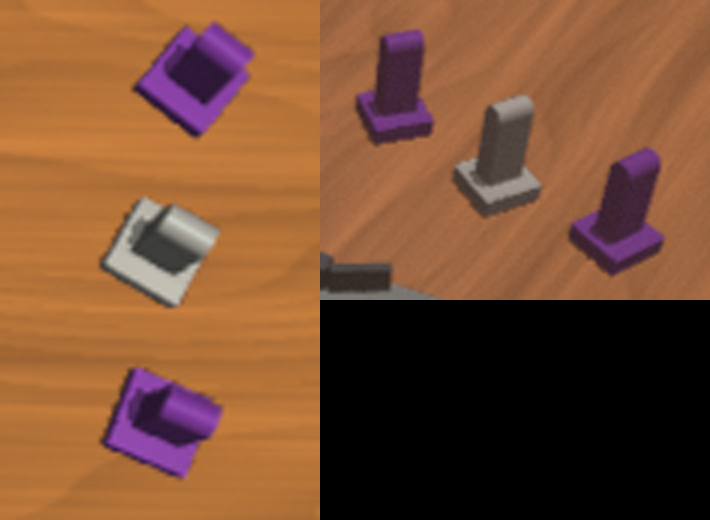

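View pics/hold.png

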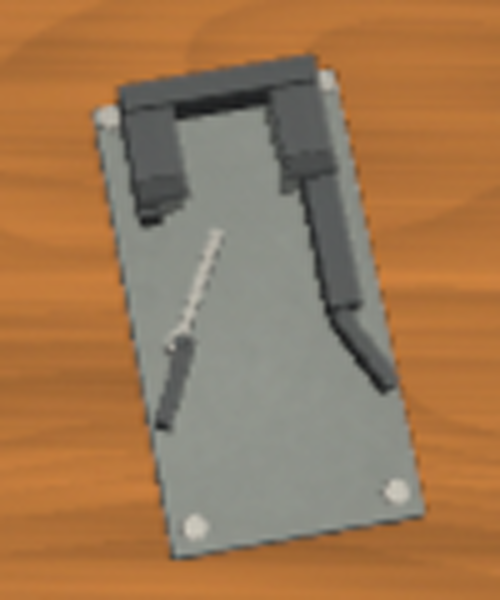

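Run:
```python
from h import *
import pickle
d=pickle.load(open("v0.pkl","rb"))
for n,(u0,u1,v0,v1) in(("side",(200,340,140,230)),("top",(245,335,130,250))):
    c=d[n];g=c["color"].astype(int); P=pts(c); k=np.zeros((384,512),bool)
    k[v0:v1,u0:u1]=((g.max(-1)-g.min(-1))<25)[v0:v1,u0:u1]; z=P[...,2]
    kp=k&(z>7)&(z<13); r=cv2.minAreaRect(P[kp][:,:2].astype(np.float32)); print(n,"plate",r,np.median(z[kp]))
    # in holder frame, guess
    a=0.19; R=np.array([[np.cos(a),-np.sin(a)],[np.sin(a),np.cos(a)]])
    kk=k&(z>3); q=(P[kk][:,:2])@R
    o=q.copy(); print(np.percentile(q,[0.5,1,2,98,99,99.5],axis=0).round(1).tolist())
    # track walls: inner edges
# side ray corners of plate
s=d["side"];print(ray(s,[[307,219],[329,181]],10).round(1)); print(ray(d["top"],[[274.5,241.5],[324.5,233]],10).round(1))
```

```text
side plate ((562.8094482421875, -94.72395324707031), (227.5734405517578, 254.1854248046875), 11.236991882324219) 9.70963971656181
[[421.1, -321.4], [422.5, -315.6], [424.6, -243.9], [642.8, -74.2], [645.1, -73.5], [646.6, -72.8]]
top plate ((549.7454833984375, -32.647865295410156), (227.92691040039062, 122.28243255615234), 11.12881851196289) 9.944573120456084
[[420.3, -196.3], [421.3, -195.7], [423.1, -194.2], [641.6, -76.8], [644.4, -75.5], [645.7, -74.9]]
[[ 441.4    1.5   10. ]
 [ 456.1 -115.9   10. ]]
[[ 426.1    4.8   10. ]
 [ 449.  -114.6   10. ]]
```

View pics/hold_s.png

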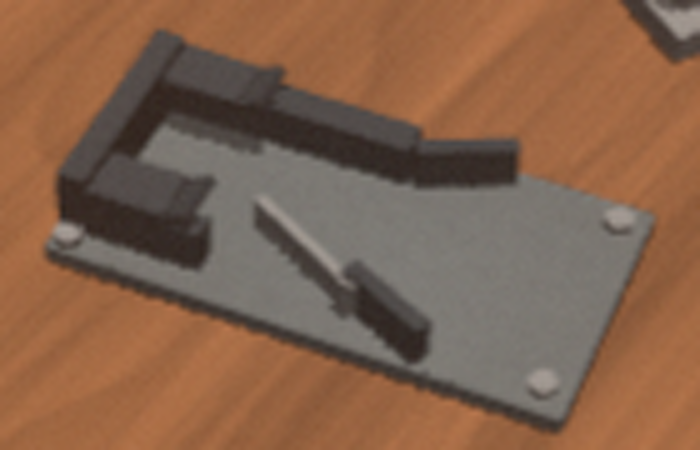

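Run:
```python
from h import *
import pickle
d=pickle.load(open("v0.pkl","rb"))
for n in("side","top"):
    c=d[n];g=c["color"].astype(int); P=pts(c); z=P[...,2]
    k=((g.max(-1)-g.min(-1))<25)&(z>7)&(z<13)&(P[...,1]>-125)&(P[...,1]<60)&(P[...,0]>410)&(P[...,0]<690)
    k=cv2.morphologyEx(k.astype(np.uint8),cv2.MORPH_OPEN,np.ones((3,3)))>0
    r=cv2.minAreaRect(P[k][:,:2].astype(np.float32)); print(n,"plate",r)
    a=np.radians(11.1); R=np.array([[np.cos(a),-np.sin(a)],[np.sin(a),np.cos(a)]])
    o=np.array([574.2,-27.9]); q=(P[...,:2]-o)@R
    w=(z>26)&(z<50)&(abs(q[...,0])<110)&(abs(q[...,1])<70)
    for x0,x1 in((-80,-60),(-60,-42),(-35,-15),(-15,0),(0,20),(30,50),(50,65),(76,90)):
        k=w&(q[...,0]>x0)&(q[...,0]<x1); y=q[k][:,1]
        if len(y): print(x0,x1,"neg",y[y<0].min().round(1) if (y<0).any() else 0,y[y<0].max().round(1) if (y<0).any() else 0,"pos",y[y>0].min().round(1) if (y>0).any() else 0,y[y>0].max().round(1) if (y>0).any() else 0, np.median(z[k]).round(1))
```

```text
side plate ((545.63525390625, -31.950027465820312), (218.34873962402344, 124.3509750366211), 11.236992835998535)
-80 -60 neg -58.1 -43.1 pos 44.0 59.3 30.4
-60 -42 neg -49.9 -33.4 pos 36.2 53.1 30.1
-35 -15 neg -50.7 -30.5 pos 31.1 40.8 29.7
-15 0 neg -49.0 -31.3 pos 25.6 28.9 30.4
0 20 neg -50.6 -29.8 pos 14.2 18.2 30.2
30 50 neg -51.1 -23.4 pos 22.8 50.7 37.1
50 65 neg -50.8 -22.4 pos 23.2 50.2 36.4
76 90 neg -48.4 -0.3 pos 1.3 51.5 41.0
top plate ((544.4864501953125, -33.579551696777344), (216.75779724121094, 122.12178802490234), 11.036413192749023)
-80 -60 neg -58.8 -46.2 pos 43.2 57.7 31.0
-60 -42 neg -52.2 -37.2 pos 35.6 50.4 30.8
-35 -15 neg -50.0 -34.0 pos 25.4 40.9 29.8
-15 0 neg -49.6 -33.8 pos 17.6 27.4 30.6
0 20 neg -50.0 -33.7 pos 10.5 15.4 30.4
30 50 neg -49.4 -24.3 pos 23.5 48.2 37.5
50 65 neg -49.5 -24.9 pos 23.2 48.1 37.2
76 90 neg -50.3 -0.2 pos 0.2 48.1 41.4
```

Run:
```python
from scipy.spatial.transform import Rotation as R
import numpy as np
r=R.from_euler('xyz',[-1.64208068,1.56961765,1.91429484]); print(r.as_matrix().round(4))
y=r.as_matrix()[:,1]; yaw=np.degrees(np.arctan2(y[1],y[0])); print("jaw yaw",yaw)
x=r.as_matrix()[:,0]; print("corr to vertical",np.cross(x,[0,0,-1]))
print("turn for grasp",((-30.3-yaw+90)%180-90), "holder", 11.1+30.3)
c,s=np.cos(np.radians(11.1)),np.sin(np.radians(11.1)); o=np.array([574.2,-27.9])
for hx in(-110,-78,-38,0,20,45,48,50): print(hx,(o+hx*np.array([c,s])).round(1))
```

```text
[[-4.000e-04  4.030e-01 -9.152e-01]
 [ 1.100e-03 -9.152e-01 -4.030e-01]
 [-1.000e+00 -1.200e-03 -1.000e-04]]
jaw yaw -66.23468951284532
corr to vertical [-0.00110982 -0.00039696 -0.        ]
turn for grasp 35.934689512845324 holder 41.4
-110 [466.3 -49.1]
-78 [497.7 -42.9]
-38 [536.9 -35.2]
0 [574.2 -27.9]
20 [593.8 -24. ]
45 [618.4 -19.2]
48 [621.3 -18.7]
50 [623.3 -18.3]
```

Call:
jog_arm(series=[0,0,0.08,0.035,0.032,0,0.3,0,0,0.16,0.07,0.064,0,0.3,0,0,0.24,0.105,0.097,-0.01,0.3,0,0,0.32,0.14,0.129,-0.02,0.3,0,0,0.4,0.175,0.161,-0.03,0.3,0,0,0.48,0.21,0.193,-0.04,0.3,0,0,0.56,0.245,0.226,-0.05,0.3,0,0,0.627,0.2795,0.258,-0.06,0.3,0,0,0.627,0.2795,0.258,-0.06,0.3,0,0,0.627,0.2795,0.258,-0.06,0.3], squeeze=30)

```text
clock: 1.35
eef_pos: [500.8, -245.6, 164.3]
eef_rot: [-1.285, 1.57, 2.898]
wrist_force: [-0.2, -0.8, 0.2]
finger_gap: 60.9
```

Run:
```python
from cell import manip
from h import *
c=manip.camera("side"); cv2.imwrite("pics/s1.png",big(c,260,460,40,190,4))
```

```text
(no output)
```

View pics/s1.png

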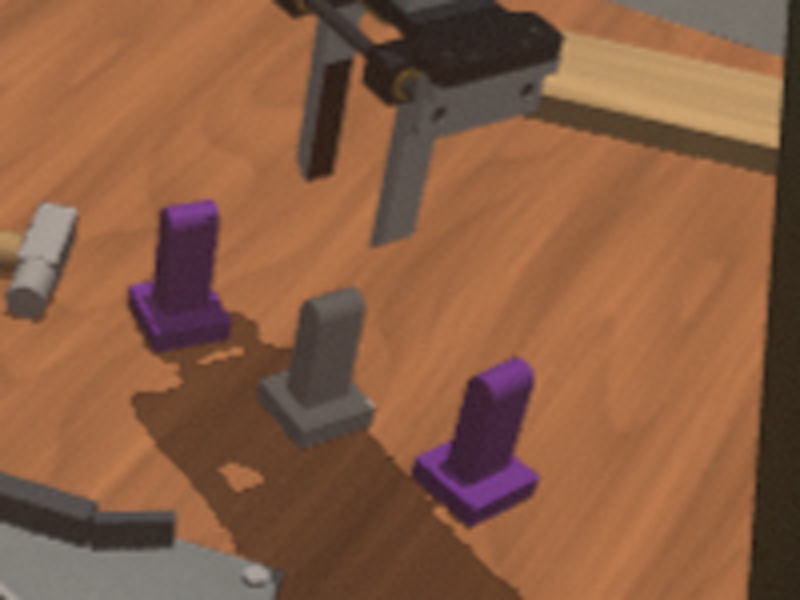

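The gripper stands above the steel stake (image 335,350), with its jaw line across the ridge and the purple neighbours clear. I'll descend and grip.

Call:
jog_arm(series=[0,0,0,0,0,-0.03,0.3,0,0,0,0,0,-0.06,0.3,0,0,0,0,0,-0.08,0.3,0,0,0,0,0,-0.093,0.3,0,0,0,0,0,-0.093,0.3,0,0,0,0,0,-0.093,-0.7,0,0,0,0,0,-0.093,-0.7,0,0,0,0,0,-0.093,-0.7,0,0,0,0,0,-0.093,-0.7,0,0,0,0,0,-0.093,-0.7,0,0,0,0,0,-0.093,-0.7,0,0,0,0,0,-0.093,-0.7], squeeze=40)

```text
clock: 2.9
eef_pos: [501.3, -245.4, 71.6]
eef_rot: [1.637, 1.57, -0.462]
wrist_force: [1.8, -0.9, -0.0]
finger_gap: 19.8
```

Call:
jog_arm(series=[0,0,0,0,0,0.03,-0.7,0,0,0,0,0,0.06,-0.7,0,0,0.1,-0.005,0.028,0.06,-0.7,0,0,0.2,-0.01,0.056,0.06,-0.7,0,0,0.3,-0.015,0.084,0.06,-0.7,0,0,0.4,-0.02,0.112,0.06,-0.7,0,0,0.5,-0.025,0.14,0.06,-0.7,0,0,0.6,-0.03,0.168,0.06,-0.7,0,0,0.7226,-0.035,0.196,0.05,-0.7,0,0,0.7226,-0.035,0.196,0.04,-0.7,0,0,0.7226,-0.035,0.196,0.03,-0.7,0,0,0.7226,-0.035,0.196,0.03,-0.7])

```text
clock: 4.4
eef_pos: [465.7, -49.9, 100.5]
eef_rot: [-1.9, 1.569, 3.005]
wrist_force: [0.3, 0.1, -6.1]
finger_gap: 19.7
```

Run:
```python
from cell import manip
from h import *
import pickle
print(manip.read_state()["eef_pos"],manip.read_state()["wrist_force"])
d={n:manip.camera(n) for n in("side","top")}; pickle.dump(d,open("v2.pkl","wb"))
im=np.zeros((600,800,3),np.uint8); im[:480,:400]=big(d["top"],240,340,130,250,4); im[:400,400:]=big(d["side"],240,360,100,220,4)[:400,:400]
cv2.imwrite("pics/s2.png",im)
a=np.radians(11.1);R=np.array([[np.cos(a),-np.sin(a)],[np.sin(a),np.cos(a)]]);o=np.array([574.2,-27.9])
c=d["side"];P=pts(c);q=(P[...,:2]-o)@R;z=P[...,2]
k=(abs(q[...,0]+110)<40)&(abs(q[...,1])<40)&(z>28)&(z<55)
print(np.histogram(z[k],bins=range(28,58,3)))
kk=(abs(q[...,0]+110)<40)&(abs(q[...,1])<40)&(z>32)&(z<50)
Q=P[kk];r=cv2.minAreaRect(np.c_[q[kk]].astype(np.float32));print(r,kk.sum())
```

```text
[465.67688424 -49.89394371 100.46143707] [ 0.28286701  0.14967639 -6.10396317]
(array([ 11,  24,  33,  25,  47, 238,  45,  15,  12]), array([28, 31, 34, 37, 40, 43, 46, 49, 52, 55]))
((-109.9978256225586, 0.20531845092773438), (51.13984298706055, 50.27828598022461), 89.51148986816406) 409
```

View pics/s2.png

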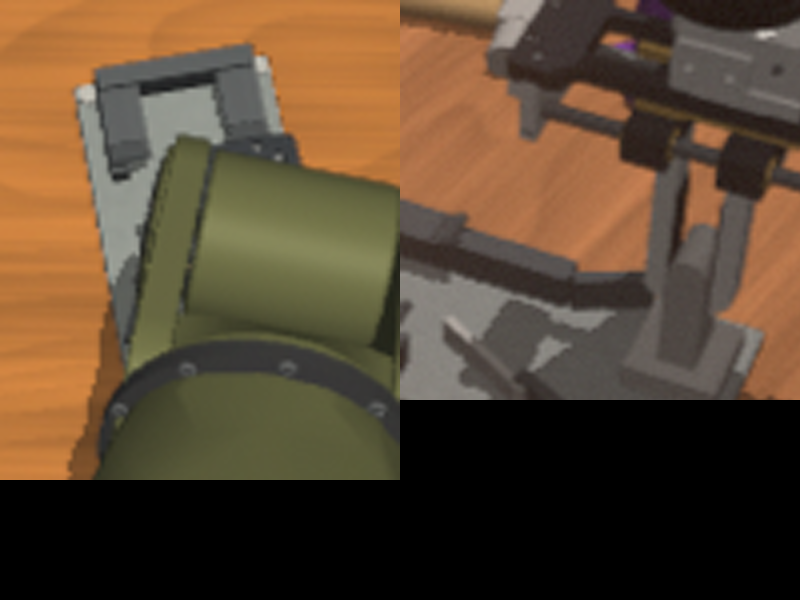

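Side crop: the stake is held upright over the open end, aligned with the holder. The foot measures at holder (-110, 0.2), with its underside about 28.5 mm high. Lowering.

Call:
jog_arm(series=[0,0,0,0,0,-0.01,-0.7,0,0,0,0,0,-0.016,-0.7,0,0,0,0,0,-0.0175,-0.7,0,0,0,0,0,-0.0185,-0.7,0,0,0,0,0,-0.0185,-0.7])

```text
clock: 5.12
eef_pos: [466.2, -49.3, 83.0]
eef_rot: [1.193, 1.571, -0.184]
wrist_force: [-0.2, 0.5, -6.4]
finger_gap: 19.7
```

Call:
jog_arm(series=[0,0,0,0,0,-0.001,-0.7,0,0,0,0,0,-0.0015,-0.7,0,0,0,0,0,-0.0015,-0.7])

```text
clock: 5.5
eef_pos: [466.2, -49.3, 81.6]
eef_rot: [1.323, 1.571, -0.055]
wrist_force: [-0.4, 0.0, -5.6]
finger_gap: 19.6
```

Call:
jog_arm(series=[0,0,0,0.0147,0.0029,0,-0.7,0,0,0,0.0294,0.0058,0,-0.7,0,0,0,0.0441,0.0087,0,-0.7,0,0,0,0.0589,0.0115,0,-0.7,0,0,0,0.0687,0.0135,0,-0.7,0,0,0,0.0785,0.0154,0,-0.7,0,0,0,0.0785,0.0154,0,-0.7], squeeze=55)

```text
clock: 6.38
eef_pos: [545.3, -34.0, 81.4]
eef_rot: [1.091, 1.57, -0.286]
wrist_force: [2.2, -1.8, -4.8]
finger_gap: 19.7
```

```bash
cat > look.py <<'E'
import sys
from cell import manip
from h import *
d={n:manip.camera(n) for n in("side","top")}
im=np.zeros((480,800,3),np.uint8); im[:480,:400]=big(d["top"],240,340,130,250,4); im[:400,400:]=big(d["side"],200,300,120,220,4)
cv2.imwrite(sys.argv[1],im)
s=manip.read_state()
a=np.radians(11.1);R=np.array([[np.cos(a),-np.sin(a)],[np.sin(a),np.cos(a)]]);o=np.array([574.2,-27.9])
print("tcp holder",(s["eef_pos"][:2]-o)@R,s["eef_pos"][2],"F holder",s["wrist_force"][:2]@R,s["wrist_force"][2],s["finger_gap"],s["clock"])
E
python3 look.py pics/s3.png
```

```text
tcp holder [-30.10144649  -0.43675116] 81.43150858102639 F holder [ 0.23529312 -2.3028604 ] -7.166512554207087 19.823817215016696 6.475
```

View pics/s3.png

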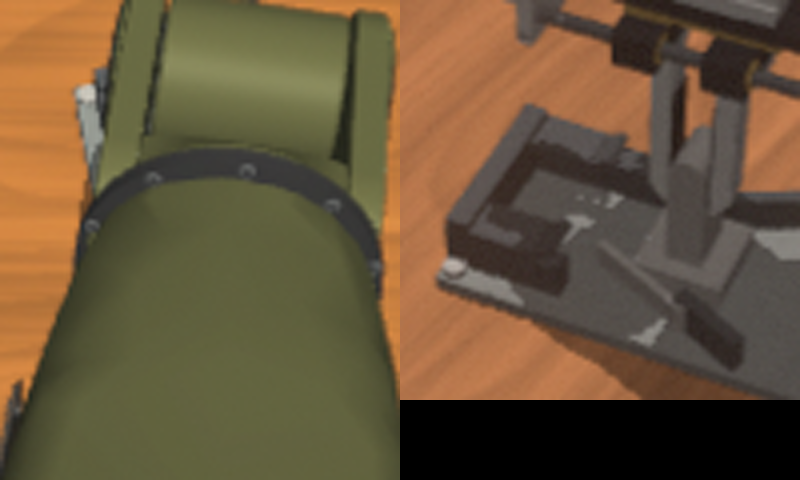

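Side view: the foot at (690,250) sits in the track, just touching the leaf. Slide on, with the forces small so far.

Call:
jog_arm(series=[0,0,0,0.0098,0.0019,0,-0.7,0,0,0,0.0196,0.0039,0,-0.7,0,0,0,0.0294,0.0058,0,-0.7,0,0,0,0.0392,0.0077,0,-0.7,0,0,0,0.0471,0.0092,0,-0.7,0,0,0,0.0549,0.0108,0,-0.7,0,0,0,0.0549,0.0108,0,-0.7])

```text
clock: 7.35
eef_pos: [600.6, -23.0, 81.4]
eef_rot: [1.436, 1.569, 0.059]
wrist_force: [2.7, -2.2, -5.2]
finger_gap: 19.7
```

```bash
python3 look.py pics/s4.png
```

```text
tcp holder [26.30616949 -0.27426868] 81.41051487041189 F holder [ 2.03276116 -1.67409183] -5.2908110762011304 19.856463176958627 7.45
```

View pics/s4.png

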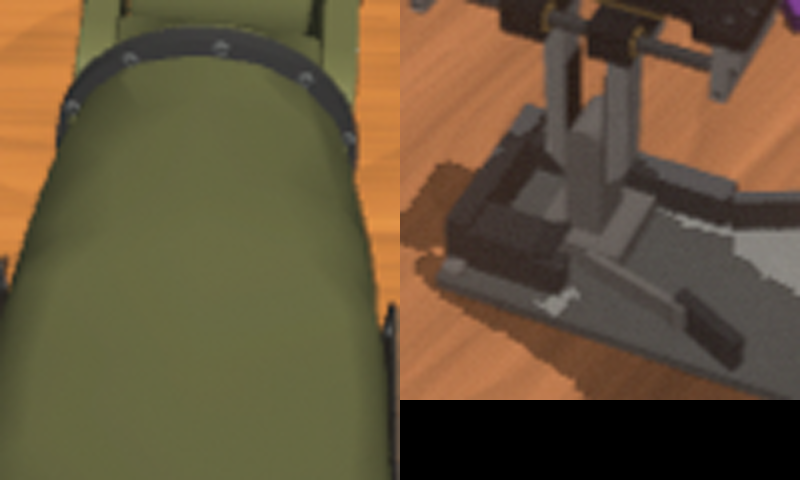

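The foot has entered under the lips with the leaf pushed aside, its tip near (575,245). I'll go on to about holder x 47.

Call:
jog_arm(series=[0,0,0,0.0059,0.0012,0,-0.7,0,0,0,0.0118,0.0023,0,-0.7,0,0,0,0.0167,0.0033,0,-0.7,0,0,0,0.0206,0.004,0,-0.7,0,0,0,0.0206,0.004,0,-0.7,0,0,0,0.0206,0.004,0,-0.7])

```text
clock: 8.2
eef_pos: [620.5, -19.0, 81.4]
eef_rot: [1.594, 1.57, 0.217]
wrist_force: [1.2, 1.1, -3.3]
finger_gap: 19.7
```

```bash
python3 look.py pics/s5.png
```

```text
tcp holder [46.96857257 -0.16126552] 81.47271871417207 F holder [0.92855432 0.5887148 ] -3.978153216211709 19.488281445650387 8.3
```

View pics/s5.png

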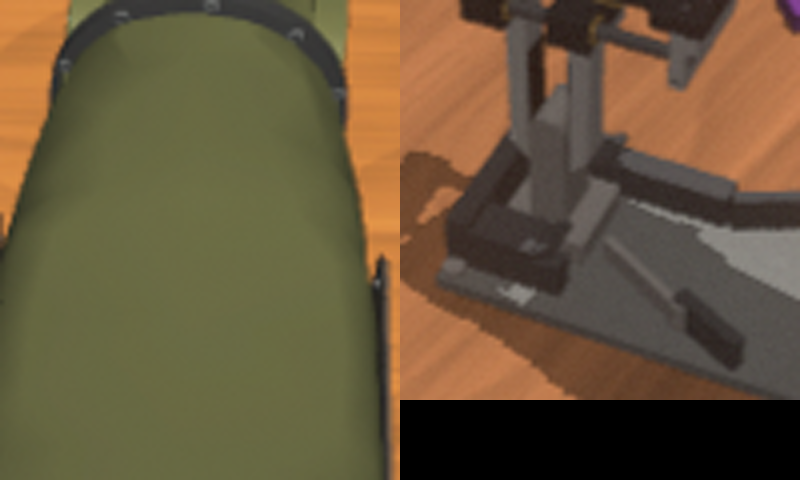

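The leaf tip is back at (605,240), its place when closed, and it stands behind the foot. Release and rise straight up.

Call:
jog_arm(series=[0,0,0,0,0,0,0.2,0,0,0,0,0,0,0.2,0,0,0,0,0,0,0.2,0,0,0,0,0,0,0.2,0,0,0,0,0,0.03,0.2,0,0,0,0,0,0.07,0.2,0,0,0,0,0,0.11,0.2,0,0,0,-0.05,0,0.14,0.2,0,0,0,-0.1,-0.04,0.16,0.2,0,0,0,-0.13,-0.09,0.16,0.2,0,0,0,-0.14,-0.14,0.16,0.2,0,0,0,-0.15,-0.19,0.16,0.2,0,0,0,-0.16,-0.24,0.16,0.2,0,0,0,-0.16,-0.24,0.16,0.2])

```text
clock: 10.05
eef_pos: [459.3, -261.6, 241.3]
eef_rot: [-1.195, 1.571, -2.576]
wrist_force: [0.1, 1.0, 0.1]
finger_gap: 56.4
```

```bash
cat look.py > l2.py
cat >> l2.py <<'E'
for n,c in d.items():
    P=pts(c);q=(P[...,:2]-o)@R;z=P[...,2]
    k=(abs(q[...,0]-47)<28)&(abs(q[...,1])<22)&(z>55)&(z<95)
    print(n,"upright",k.sum(),cv2.minAreaRect(q[k].astype(np.float32)),z[k].max())
    k=(abs(q[...,0]-47)<35)&(abs(q[...,1])<24)&(z>21)&(z<30)
    print("foot top",np.median(z[k]),q[k].min(0),q[k].max(0))
    k=(q[...,0]>-30)&(q[...,0]<18)&(q[...,1]>3)&(q[...,1]<32)&(z>22)&(z<36)
    j=np.argmax(np.where(k,q[...,0],-99)); print("leaf tip",q.reshape(-1,2)[j],k.sum())
E
python3 l2.py pics/s6.png
```

```text
tcp holder [-156.51805598 -204.84322978] 241.36028014877823 F holder [0.47370629 0.03248065] 0.6176725655242392 56.516090953633544 10.15
side upright 262 ((46.52106475830078, -0.5745601654052734), (33.776981353759766, 20.938798904418945), 87.66059112548828) 94.99370230916736
foot top 25.782449411459083 [ 12.10140207 -23.61398632] [77.45406057 23.62825857]
leaf tip [13.8377113  16.70699011] 44
top upright 128 ((47.26243591308594, -1.4487848281860352), (21.72382926940918, 29.54761505126953), 0.41878068447113037) 94.9998995559099
foot top 25.754988372763364 [ 12.05080615 -23.58512157] [77.70284814 23.01838368]
leaf tip [12.20812666 10.28089406] 37
```

View pics/s6.png

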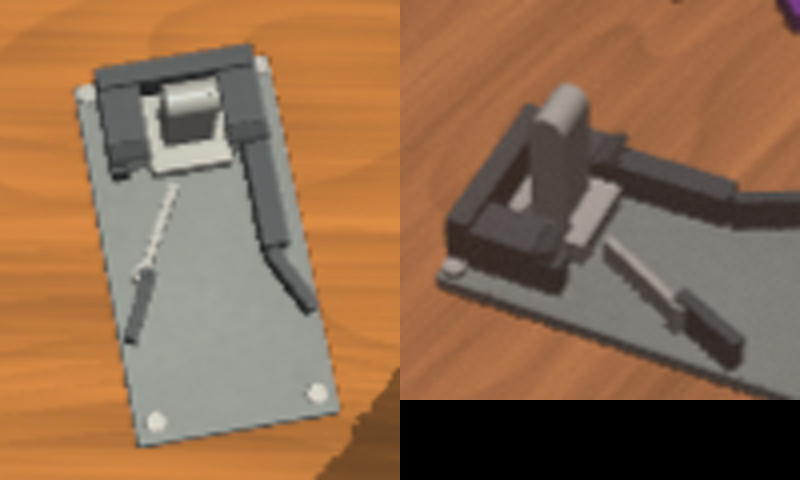

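The stake stands upright at holder x ≈ 47 mm, y ≈ -1 mm, with its foot on the plate (top at 25.8 mm). The catch tip, at top-crop pixel (176,187), is where it was at rest (176,186), behind the foot. The gripper is clear.

```bash
python3 -c "
from cell import manip
print(manip.sign_off())"
```

```text
the job is handed in; nothing more can be done
None
```

The blade stake is fully home in the holder with the catch closed behind it. I let go and handed the job in at about 10.2 s. No verdict is reported.

I gripped the bare-steel stake by the top of its upright and stood it on the open front end. I then slid it along the track past the catch, released it and moved the gripper clear. The purple look-alikes, the ball-headed stake and the other things on the bench were not touched.

- **Position:** the last pictures put the stake at holder x ≈ 47 mm and y ≈ -1 mm. The foot top is at 25.8 mm, so the foot lies flat on the plate, and the stake stands upright.
- **Catch:** the leaf visibly moved aside as the foot slid past. Afterwards its tip was back at its resting pixel in the top view.
- **Forces:** the wrist readings I took while sliding stayed below about 8 N, and the wrist force was near zero after release.
- **Disagreement:** the two cameras differ on the leaf tip's y, 16.7 mm from the side and 10.3 mm from the top. They differed the same way before the fit, with only part of the leaf visible from each side, so I relied on the unchanged pixel position.

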